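# Set out the stacked ingredient tubs in their colour-coded trays

## Robot

A 6-joint arm with a two-finger parallel gripper is mounted at the origin on the work surface. World frame = base frame: x ahead of the robot, y to its left, z up, the work surface at z = 0. Lengths are in m, angles in rad, forces in N, time in s.
With the tool pointing down it reaches from about 0.3 to 0.875 m from the base axis. Payload 6.4 kg.
Tool frame: the origin (TCP) lies between the finger pads; the fingertips stand 25 mm ahead of it and the grasp point (between the pads) lies 6 mm ahead of it (arm.finger_overhang is the z of the fingertips in the tool frame, in m); z points along the fingers, y is the line along which they close (so a half turn about z gives the same grasp; the last joint's range is limited). The gripper opens to 88 mm and grips with 3 to 60 N. Pads are 18 mm wide; open, the fingers measure 123 mm over their backs; the gripper's body (75 mm by 187 mm) begins 45 mm behind the grasp point.
Start: joints at [-1.529, 0.181, 1.607, -0, 1.354, -0.206], TCP at [0.141, -0.557, 0.264] pointing down, gripper open.
Joint ranges: [-2.99, 2.99], [-0.89, 2.07], [0.3, 2.58], [-1.14, 4.28], [0, 2.63], [-3.12, 3.12]. Speed limits (rad/s): [2.57, 2.57, 3.01, 3.14, 3.14, 3.14].

## Interface

Orientations are given as a unit quaternion [x, y, z, w].
In Python, from plant import arm, eoat, imaging gives the robot as it stands. Calls block until the motion is done:
- arm.reach(position, orientation): joint-space move of the TCP to a pose.
- arm.line_to(position, attitude=None, feed=0.15): straight line of the TCP; attitude=None keeps the orientation; feed is the mean speed in m/s.
- arm.set_joints(angles): joint-space move.
- eoat.grip(opening, squeeze=None): finger opening in m; squeeze is the grip in N (None keeps the last); returns when the fingers have stopped.
- arm.wait(seconds).
- arm.ik(position, orientation): joint angles nearest the present ones, or None.
- arm.get_state(): the state.
- imaging.grab_frame(name): name is "scene" or "side" or "wrist"; returns a dict with "image" (400x640x3 uint8, red, green, blue), "camera_matrix" (3x3 intrinsics, pixels), "dist" ([k1, k2, p1, p2, k3] as OpenCV has them; the pictures are not rectified), "origin" and "attitude" of the camera in the world. Camera axes: x right, y down, z forward; pixel columns grow to the right and rows downward; lengths in m; the calibration is good to about 2 mm. A picture is of the moment at which its call begins. There is no depth.
A pose or a line that the arm cannot do raises arm.MotionError and nothing moves.
- arm.close_job(): hands the job in; it is judged then, once.
The state is a dict: "t": time; "joint_pos": joint angles; "dq": joint speeds; "joint_torque": joint torques, N m; "tool_pos": TCP position; "tcp_rot": TCP orientation; "ft_force": force on the tool from outside, world axes, zero at the start; "ft_torque": the same for the moment, N m; "grip_width": finger opening in m; "finger_force": force on a finger pad.
Only numpy, scipy, OpenCV 4.12 (cv2) and the standard library are available. Lean on these libraries where they do the work, as an engineer would, in place of code of your own. Each camera call takes 0.05 s, during which the arm holds its last target. There are 200 camera calls.

## Task

The ingredient tubs have come out of the fridge in one stack: set them out for prep, working down from the top of the stack, each tub resting flat on the floor of the tray that has the colour of its lid. Keep the tubs level and set them down rather than dropping them, and let no tub touch a tray of another colour. Leave the bowl and the jug where they stand.

Things in the scene. Friction and masses are not known exactly. Their poses are not given: they have to be found in the camera images.
- tub_green: closed food tub, white with flat green lid: 66 mm long (its x), 60 mm wide (its y), 42 mm high with lid; the lid is the top 11 mm, 1 mm proud of the straight walls; origin at the centre of the underside, z up; rigid, about 150 g, loose; at the start the top one of the stack; tubs stand on one another without a catch, long sides roughly parallel
- tub_yellow: closed food tub, white with flat yellow lid: 88 mm long (its x), 62 mm wide (its y), 42 mm high with lid; the lid is the top 11 mm, 1 mm proud of the straight walls; origin at the centre of the underside, z up; rigid, about 210 g, loose; at the start second from the top; tubs stand on one another without a catch, long sides roughly parallel
- tub_blue: closed food tub, white with flat blue lid: 110 mm long (its x), 64 mm wide (its y), 42 mm high with lid; the lid is the top 11 mm, 1 mm proud of the straight walls; origin at the centre of the underside, z up; rigid, about 270 g, loose; at the start third from the top; tubs stand on one another without a catch, long sides roughly parallel
- tub_red: closed food tub, white with flat red lid: 132 mm long (its x), 66 mm wide (its y), 42 mm high with lid; the lid is the top 11 mm, 1 mm proud of the straight walls; origin at the centre of the underside, z up; rigid, about 340 g, loose; at the start the bottom one, standing on the table; tubs stand on one another without a catch, long sides roughly parallel
- tray_green: shallow green plastic tray, fixed on the table: outside 100 mm (its x axis) by 96 mm (its y axis), rim 13 mm high, walls 3 mm, flat floor 3 mm thick and 94 mm by 90 mm inside; sized for the green-lidded tub laid the same way; origin at the centre of the underside (table level), z up
- tray_yellow: shallow yellow plastic tray, fixed on the table: outside 122 mm (its x axis) by 98 mm (its y axis), rim 13 mm high, walls 3 mm, flat floor 3 mm thick and 116 mm by 92 mm inside; sized for the yellow-lidded tub laid the same way; origin at the centre of the underside (table level), z up
- tray_blue: shallow blue plastic tray, fixed on the table: outside 144 mm (its x axis) by 100 mm (its y axis), rim 13 mm high, walls 3 mm, flat floor 3 mm thick and 138 mm by 94 mm inside; sized for the blue-lidded tub laid the same way; origin at the centre of the underside (table level), z up
- tray_red: shallow red plastic tray, fixed on the table: outside 166 mm (its x axis) by 102 mm (its y axis), rim 13 mm high, walls 3 mm, flat floor 3 mm thick and 160 mm by 96 mm inside; sized for the red-lidded tub laid the same way; origin at the centre of the underside (table level), z up
- bowl: bystander: white ceramic bowl, 104 mm across, 48 mm high, loose; origin at the centre of the underside
- jug: bystander: lidded steel oil jug, 86 mm across, 147 mm high with its knob, handle towards its +y; loose; origin at the centre of the underside
Things that resemble listed ones, but are neither listed nor needed, are in the scene too. Leave any purple look-alike of the tub_yellow alone. Leave any purple look-alike of the tub_blue alone.

How it is judged:
By the outcome, as a careful person would: the job done as asked, in the order asked, and still so for the second after the job is handed in, with the robot touching nothing.
It also fails if it takes over 125 s, if anything falls off the work surface, if the arm or the gripper's body presses on something with over 40 N, if the wrist force passes 120 N, or if a joint passes its speed limit or range.

## Working session

There is one attempt and no reset: what is moved stays moved. The work goes in short steps, each a Python script; the robot and the scene stay as the last script left them, time stands still between calls to the robot, and variables do not carry over. Pictures are saved under pics/ and viewed, at most 14 in all, crops included, and the job is handed in when it is done.

```bash
ls; mkdir -p pics; python3 - <<'E'
from plant import arm,eoat,imaging
import cv2,pickle
for n in("scene","side"):
    f=imaging.grab_frame(n); pickle.dump(f,open(f"pics/{n}0.pkl","wb"))
    cv2.imwrite(f"pics/{n}0.png",f["image"][:,:,::-1]); print(n,f["origin"],f["attitude"],f["camera_matrix"],f["dist"])
print(arm.get_state()["t"])
E
```

```text
pics
scene [ 0.92269522 -0.4550038   1.19714471] [ 0.93917678  0.21581475 -0.06445371 -0.2592618 ] [[419.79893874   0.         321.17330387]
 [  0.         419.79893874 193.77585808]
 [  0.           0.           1.        ]] [-0.08789103  0.          0.          0.          0.        ]
side [0.50567885 0.8735837  1.02532543] [-0.09092987  0.93833866 -0.33246381  0.02683542] [[431.83894376   0.         320.61835268]
 [  0.         431.83894376 200.70556722]
 [  0.           0.           1.        ]] [-0.07586739  0.          0.          0.          0.        ]
0.1
```

View pics/scene0.png

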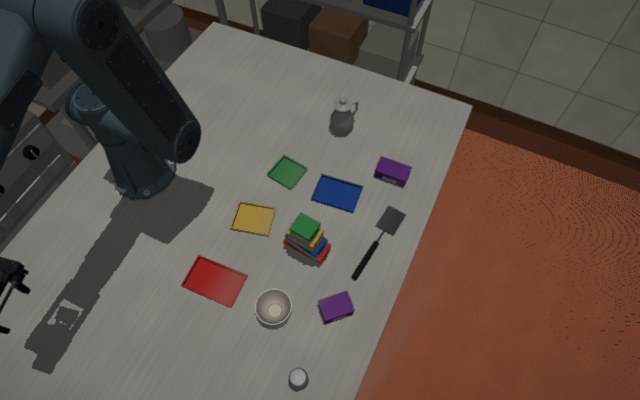

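View pics/side0.png

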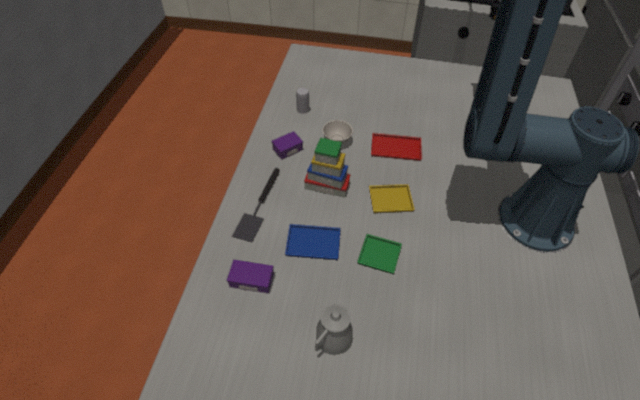

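The scene view shows the stack at (306,238). The trays are green (287,172), blue (337,193), yellow (253,218) and red (214,281). The bowl is at (273,307), the jug at (342,117), and the purple look-alikes, which I leave alone, at (393,171) and (336,307). The side view agrees, with the stack at (328,167). Next I fit poses by colour mask in both views.

```bash
cat > h.py <<'E'
import numpy as np,cv2
from scipy.optimize import minimize
from scipy.spatial.transform import Rotation as R
HUE={'green':(50,85),'yellow':(18,35),'blue':(100,122),'red':(-6,6),'purple':(128,160)}
TUB={'green':(.066,.060),'yellow':(.088,.062),'blue':(.110,.064),'red':(.132,.066),}
TRAY={'green':(.100,.096),'yellow':(.122,.098),'blue':(.144,.100),'red':(.166,.102)}
def proj(f,P):
    M=R.from_quat(f['attitude']).as_matrix()
    Pc=(np.asarray(P,float)-f['origin'])@M
    return cv2.projectPoints(Pc,np.zeros(3),np.zeros(3),f['camera_matrix'],f['dist'])[0][:,0]
def comps(f,c,smin=110,vmin=50):
    h,s,v=[a.astype(int) for a in cv2.split(cv2.cvtColor(f['image'],cv2.COLOR_RGB2HSV))]
    a,b=HUE[c]; h=np.where(h>170,h-180,h)
    m=((h>=a)&(h<=b)&(s>smin)&(v>vmin)).astype(np.uint8)
    m=cv2.morphologyEx(m,cv2.MORPH_CLOSE,np.ones((3,3)))
    n,l,st,ce=cv2.connectedComponentsWithStats(m)
    return [(int(st[i,4]),ce[i].round(1),(l==i)) for i in range(1,n) if st[i,4]>60]
def ray(f,px,z):
    p=cv2.undistortPoints(np.array([[px]],float),f['camera_matrix'],f['dist'])[0,0]
    d=R.from_quat(f['attitude']).apply([*p,1]); o=np.array(f['origin'])
    return (o+d*(z-o[2])/d[2])[:2]
def box(p,size,z0,z1):
    x,y,a=p; c,s=np.cos(a),np.sin(a); L,W=size
    return [[x+c*u-s*v,y+s*u+c*v,z] for u in(-L/2,L/2) for v in(-W/2,W/2) for z in(z0,z1)]
def fit(obs,size,z0,z1):
    """obs: list of (frame,mask) -> x,y,yaw and 1-IoU"""
    K=4; big=[]
    for f,m in obs:
        big.append(cv2.resize(m.astype(np.float32),None,fx=K,fy=K,interpolation=cv2.INTER_LINEAR)>.5)
    def cost(p):
        t=0
        for (f,m),b in zip(obs,big):
            h=cv2.convexHull(((proj(f,box(p,size,z0,z1))+.5)*K-.5).astype(np.float32))
            r=np.zeros(b.shape,np.uint8); cv2.fillPoly(r,[np.round(h*16).astype(np.int32)],1,shift=4)
            r=r>0; t+=1-(r&b).sum()/(r|b).sum()
        return t/len(obs)
    c=np.mean([ray(f,np.argwhere(m).mean(0)[::-1],z1) for f,m in obs],0)
    best=None
    for a in np.arange(-90,90,15)*np.pi/180:
        s0=np.array([*c,a])
        r=minimize(cost,s0,method='Nelder-Mead',options=dict(initial_simplex=s0+np.vstack([np.zeros(3),np.diag([.01,.01,.15])]),maxfev=70))
        if best is None or r.fun<best.fun: best=r
    return best.x,best.fun
E
python3 - <<'E'
import pickle,numpy as np
from h import *
F={n:pickle.load(open(f'pics/{n}0.pkl','rb')) for n in('scene','side')}
for c in HUE:
  for n in F: print(c,n,[(a,b.tolist()) for a,b,_ in comps(F[n],c)])
for n,px in(('bowl',(273,307)),('jug base',(341,130))): print(n,ray(F['scene'],px,.01))
print('side bowl/jug',ray(F['side'],(337,140),.01),ray(F['side'],(334,345),.01))
E
```

```text
green scene [(478, [283.0, 169.9]), (466, [304.7, 226.4])]
green side [(328, [328.2, 147.3]), (1092, [379.4, 253.5])]
yellow scene [(1104, [252.7, 217.8]), (153, [310.2, 238.2])]
yellow side [(196, [331.2, 162.4]), (1076, [390.9, 198.2])]
blue scene [(1187, [336.7, 192.7]), (120, [318.8, 246.9])]
blue side [(146, [331.2, 173.5]), (1584, [313.0, 241.7])]
red scene [(62, [291.6, 245.7]), (118, [323.2, 253.3]), (1927, [214.0, 280.5])]
red side [(1106, [396.0, 146.4]), (191, [329.3, 183.1])]
purple scene [(499, [393.0, 168.9]), (658, [335.7, 306.1])]
purple side [(343, [286.5, 142.3]), (941, [250.0, 274.3])]
bowl [ 0.64169579 -0.21845601]
jug base [0.54631956 0.45525418]
side bowl/jug [ 0.64579656 -0.20806859] [0.53505746 0.49588238]
```

```bash
sed -i "s/(50,85)/(48,96)/" h.py; python3 - <<'E'
import pickle,json,numpy as np
from h import *
F={n:pickle.load(open(f'pics/{n}0.pkl','rb')) for n in('scene','side')}
T={}
for c in TRAY:
    ob=[]
    for n in F:
        m=max(comps(F[n],c),key=lambda t:t[0] if c!='green' or n=='side' or t[1][1]<200 else 0); ob.append((F[n],m[2]))
    p,e=fit(ob,TRAY[c],0,.013); T[c]=p.tolist()
    print(c,p.round(4),np.degrees(p[2]).round(1),round(e,3),*[(q[0].round(3),round(np.degrees(q[0][2]),1),round(q[1],3)) for q in(fit([o],TRAY[c],0,.013) for o in ob)])
json.dump(T,open('trays.json','w'))
ob=[(F[n],min((t for t in comps(F[n],'green')),key=lambda t:np.hypot(*(t[1]-w)))[2]) for n,w in(('scene',(305,226)),('side',(328,147)))]
for q in(ob,ob[:1],ob[1:]):
  p,e=fit(q,(.068,.062),.157,.168); print('tub',p.round(4),np.degrees(p[2]).round(1),round(e,3))
E
```

```text
green [ 0.4552  0.2126 -0.1426] -8.2 0.226 (array([ 0.429,  0.215, -0.235]), np.float64(-13.5), np.float64(0.369)) (array([ 0.455,  0.213, -0.144]), np.float64(-8.2), np.float64(0.069))
yellow [0.441  0.0078 0.2617] 15.0 0.046 (array([0.44 , 0.008, 0.259]), np.float64(14.9), np.float64(0.033)) (array([0.443, 0.008, 0.267]), np.float64(15.3), np.float64(0.046))
blue [0.644  0.2096 0.1048] 6.0 0.049 (array([0.643, 0.21 , 0.102]), np.float64(5.8), np.float64(0.04)) (array([0.644, 0.211, 0.107]), np.float64(6.1), np.float64(0.052))
red [ 0.4435 -0.2255  0.0695] 4.0 0.05 (array([ 0.442, -0.226,  0.068]), np.float64(3.9), np.float64(0.019)) (array([ 0.445, -0.224,  0.082]), np.float64(4.7), np.float64(0.065))
tub [ 0.6457 -0.0152 -0.0201] -1.2 0.216
tub [ 0.6471 -0.0143 -0.0566] -3.2 0.173
tub [ 0.6457 -0.0136  0.04  ] 2.3 0.254
```

```bash
python3 - <<'E'
import pickle
from h import *
F={n:pickle.load(open(f'pics/{n}0.pkl','rb')) for n in('scene','side')}
for n,pts in(('scene',[(287,172),(280,168),(296,175),(305,226),(312,222),(315,230)]),('side',[(380,254),(328,147),(328,155),(320,150)])):
    h=cv2.cvtColor(F[n]['image'],cv2.COLOR_RGB2HSV); print(n,[(p,h[p[1],p[0]].tolist()) for p in pts])
a=F['scene']['image'][150:270,230:350];b=F['side']['image'][120:210,280:400]
cv2.imwrite('pics/c.png',np.hstack([cv2.resize(a,(400,400),interpolation=0),cv2.resize(b[:90,:90],(400,400),interpolation=0)])[:,:,::-1])
E
```

```text
scene [((287, 172), [65, 120, 106]), ((280, 168), [66, 138, 105]), ((296, 175), [64, 108, 106]), ((305, 226), [67, 147, 106]), ((312, 222), [67, 146, 105]), ((315, 230), [66, 144, 85])]
side [((380, 254), [66, 148, 112]), ((328, 147), [66, 142, 108]), ((328, 155), [64, 100, 61]), ((320, 150), [66, 156, 106])]
```

View pics/c.png

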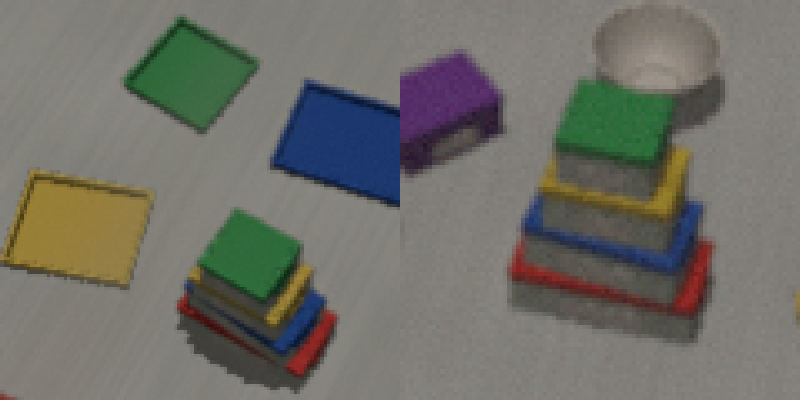

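```bash
sed -i "s/smin=110,vmin=50/smin=85,vmin=40/" h.py; cat >> h.py <<'E'
Z0={'green':.126,'yellow':.084,'blue':.042,'red':0.}
def near(f,c,w,r=30):
    return min(comps(f,c),key=lambda t:np.hypot(*(t[1]-w)))[2]
def findtub(F,c,xy,z0,verbose=True):
    L,W=TUB[c]; size=(L+.002,W+.002)
    ob=[(F[n],near(F[n],c,proj(F[n],[[*xy,z0+.042]])[0])) for n in F]
    p,e=fit(ob,size,z0+.031,z0+.042)
    if verbose: print(c,p.round(4),np.degrees(p[2]).round(1),round(e,3),*[(q[0].round(4),round(q[1],3)) for q in(fit([o],size,z0+.031,z0+.042) for o in ob)])
    return p
def quat(yaw): return (R.from_euler('z',yaw)*R.from_euler('x',np.pi)).as_quat()
OFF=.037  # TCP above the tub's underside when held
def pick_place(c,p,tray):
    from plant import arm,eoat
    def cand(yaw,pos):
        o=[(abs(j[5]),y) for y in(yaw,yaw+np.pi) for j in[arm.ik(pos,quat(y))] if j is not None]
        return quat(min(o)[1])
    z0=Z0[c]; hi=max(z0+OFF+.06,.16)
    q=cand(p[2],[p[0],p[1],hi]); eoat.grip(.088)
    arm.reach([p[0],p[1],hi],q); arm.line_to([p[0],p[1],z0+OFF],feed=.1)
    eoat.grip(.050,25); s=arm.get_state(); print('grip',s['grip_width'],s['finger_force'],s['ft_force'])
    if s['grip_width']<.056: raise SystemExit('no grasp')
    arm.line_to([p[0],p[1],z0+OFF+.015],feed=.04); arm.line_to([p[0],p[1],hi],feed=.12)
    x,y,a=tray; qt=cand(a,[x,y,.12]); 
    arm.line_to([x,y,hi],attitude=qt,feed=.15)
    arm.line_to([x,y,.003+OFF+.025],feed=.15); arm.line_to([x,y,.003+OFF+.004],feed=.04); arm.wait(.2)
    b=arm.get_state()['ft_force'][2]; z=.003+OFF+.004
    while z>.003+OFF-.002:
        z-=.001; arm.line_to([x,y,z],feed=.02)
        d=arm.get_state()['ft_force'][2]-b
        if d>1.5: break
    print('down',round(z-.003-OFF,4),round(d,2),'w',arm.get_state()['grip_width'])
    eoat.grip(.088); arm.line_to([x,y,.18],feed=.15)
    arm.set_joints([-1.529,.181,1.607,0,1.354,-.206]); print('t',arm.get_state()['t'])
E
python3 - <<'E'
import pickle,json
from h import *
F={n:pickle.load(open(f'pics/{n}0.pkl','rb')) for n in('scene','side')}
ob=[(F[n],near(F[n],'green',proj(F[n],[[.455,.213,0]])[0])) for n in F]
for o in(ob,ob[:1],ob[1:]): p,e=fit(o,TRAY['green'],0,.013); print(p.round(4),round(e,3)); P=p if o is ob else P
T=json.load(open('trays.json')); T['green']=P.tolist(); json.dump(T,open('trays.json','w'))
findtub(F,'green',(.646,-.015),.126)
E
```

```text
[ 0.4549  0.2126 -0.1432] 0.066
[ 0.4521  0.2125 -0.1361] 0.077
[ 0.4555  0.2127 -0.142 ] 0.044
green [ 0.6463 -0.0137 -0.0243] -1.4 0.162 (array([ 0.6482, -0.0133, -0.0838]), np.float64(0.135)) (array([ 0.646 , -0.0134, -0.0033]), np.float64(0.171))
```

```bash
cat > go.py <<'E'
import sys,json,pickle
from h import *
from plant import arm,eoat,imaging
c,nxt=sys.argv[1:3]; p=[float(v) for v in sys.argv[3:6]]
pick_place(c,p,json.load(open('trays.json'))[c])
F={n:imaging.grab_frame(n) for n in('scene','side')}
pickle.dump(F,open(f'pics/after_{c}.pkl','wb'))
cv2.imwrite(f'pics/after_{c}.png',np.vstack([cv2.resize(F['scene']['image'][130:330,150:450],(780,520))])[:,:,::-1])
if nxt!='-': findtub(F,nxt,p[:2],Z0[nxt])
E
python3 go.py green yellow .6463 -.0137 -.024
```

```text
grip 0.058929863688664236 23.779095214740664 [-1.23121849  0.97046059  3.30500722]
down -0.0 6.65 w 0.059250640989678846
t 16.15
yellow [ 0.6432 -0.011  -0.0795] -4.6 0.095 (array([ 0.645 , -0.0117, -0.0882]), np.float64(0.077)) (array([ 0.642 , -0.009 , -0.0514]), np.float64(0.089))
```

View pics/after_green.png

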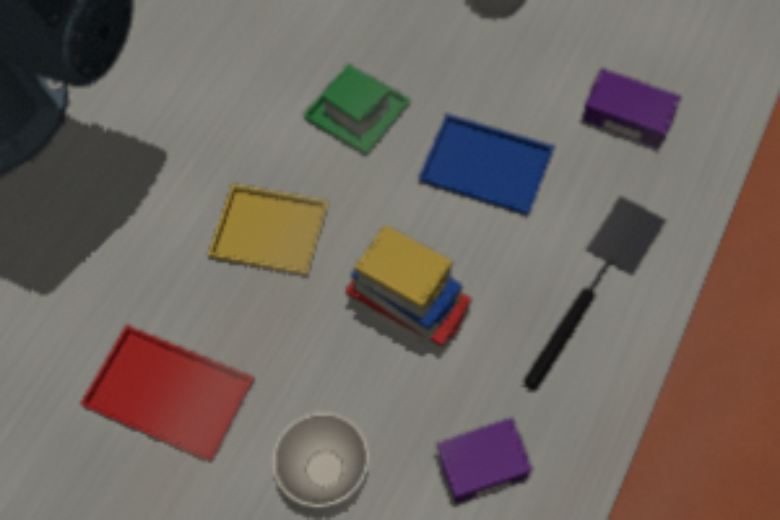

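The green tub sits in the green tray, at about (357,97) in the crop. The stack, now topped by yellow at (403,265), is undisturbed. Yellow is next.

```bash
python3 go.py yellow blue .6432 -.011 -.075
```

```text
grip 0.060351529698515156 24.371257480233908 [-1.37596366 -0.12441257  3.91725323]
down -0.0 7.91 w 0.06036080825961839
t 29.7
blue [ 0.6452 -0.0092 -0.1639] -9.4 0.125 (array([ 0.6465, -0.0105, -0.1655]), np.float64(0.093)) (array([ 0.6435, -0.0067, -0.1278]), np.float64(0.139))
```

View pics/after_yellow.png

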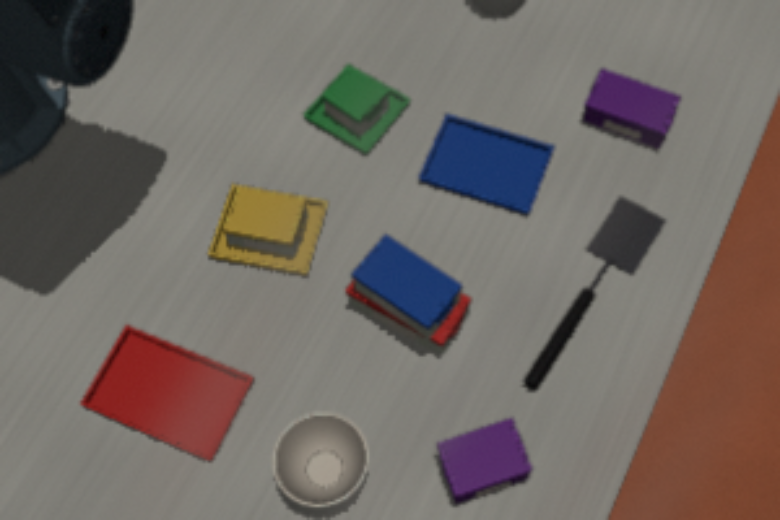

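The yellow tub sits flat in the yellow tray at about (265,220). Blue is now on top of the stack at (407,282).

```bash
python3 go.py blue red .6452 -.0092 -.158
```

```text
grip 0.06211120450289826 24.33847613632679 [-1.64561264 -0.37850406  3.44726733]Traceback (most recent call last):
  File "go.py", line 5, in <module>
    pick_place(c,p,json.load(open('trays.json'))[c])
    ~~~~~~~~~~^^^^^^^^^^^^^^^^^^^^^^^^^^^^^^^^^^^^^^
  File "h.py", line 67, in pick_place
    arm.line_to([x,y,hi],attitude=qt,feed=.15)
    ~~~~~~~~~~~^^^^^^^^^^^^^^^^^^^^^^^^^^^^^^^
plant.MotionError: the arm cannot follow that straight line within its joint ranges
```

The blue tub is held above the stack. The transfer picked the half-turned attitude, so I'll resume with the nearer one.

```bash
python3 - <<'E'
s=open('h.py').read()
s=s.replace("def pick_place(c,p,tray):","def pick_place(c,p,tray,held=False):")
a=s.index("    q=cand(p[2]"); b=s.index("    x,y,a=tray;"); e=s.index("    arm.line_to([x,y,.003+OFF+.025]")
blk=''.join('    '+l+'\n' for l in s[a:b].splitlines())
new='''    x,y,a=tray; now=R.from_quat(arm.get_state()['tcp_rot'])
    ys=sorted((a,a+np.pi),key=lambda t:(now.inv()*R.from_quat(quat(t))).magnitude())
    print([arm.ik([x,y,h],quat(t)) for t in ys for h in(hi,.04)] if held else '', arm.get_state()['joint_pos'])
    arm.line_to([x,y,hi],attitude=quat(ys[0]),feed=.15)
'''
open('h.py','w').write(s[:a]+"    if not held:\n"+blk+new+s[e:])
g=open('go.py').read().replace("[c])","[c],held=len(sys.argv)>6)")
open('go.py','w').write(g)
E
python3 go.py blue red .6452 -.0092 -.158 held
```

```text
[array([ 1.39860795e-01,  4.99836672e-01,  1.40949782e+00, -4.44089210e-16,
        1.23225816e+00,  1.60582824e+00]), array([ 1.39860795e-01,  6.54609053e-01,  1.44787811e+00, -4.44089210e-16,
        1.03910549e+00,  1.60582824e+00]), array([ 0.13986079,  0.49983667,  1.40949782,  0.        ,  1.23225816,
       -1.53576441]), array([ 0.13986079,  0.65460905,  1.44787811,  0.        ,  1.03910549,
       -1.53576441])] [-1.97828776e-01  4.35568083e-01  1.50307628e+00  5.25408612e-06
  1.20387414e+00  1.53094889e+00]
down -0.0 6.02 w 0.06243029121684805
t 44.4833
red [ 0.6444 -0.0086 -0.067 ] -3.8 0.08 (array([ 0.6455, -0.01  , -0.074 ]), np.float64(0.058)) (array([ 0.6426, -0.0059, -0.0825]), np.float64(0.083))
```

```bash
ls pics/after_blue.png
```

```text
pics/after_blue.png
```

View pics/after_blue.png

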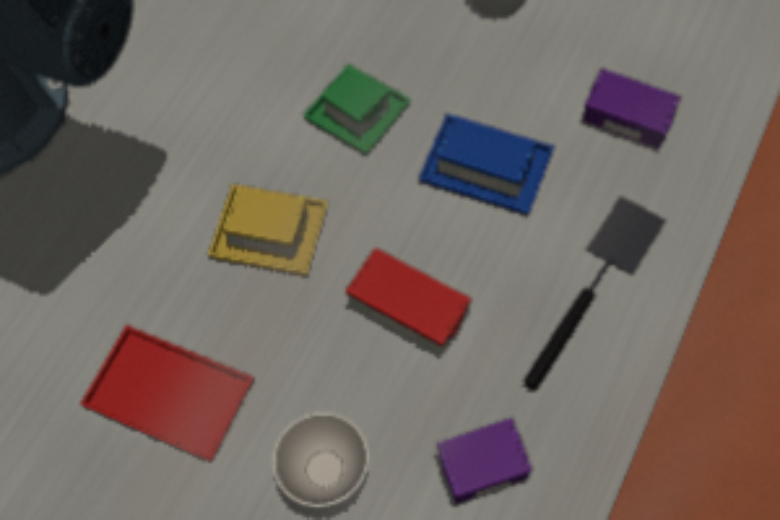

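Blue is in its tray at about (487,160). Red stands alone on the table at (408,298).

```bash
python3 go.py red - .6444 -.0086 -.072 && python3 - <<'E'
import pickle,json
from h import *
F=pickle.load(open('pics/after_red.pkl','rb'))
T=json.load(open('trays.json'))
cv2.imwrite('pics/fin_side.png',cv2.resize(F['side']['image'][80:300,220:440],(600,600))[:,:,::-1])
E
```

```text
grip 0.06411313206248785 24.436481902375817 [-1.50943875  0.21545868  2.98545949]
 [-1.97229600e-01  4.34603179e-01  1.50561819e+00 -4.84870575e-05
  1.20333160e+00  1.44563857e+00]
down -0.0 6.25 w 0.06426107364639487
t 58.9667
```

View pics/after_red.png

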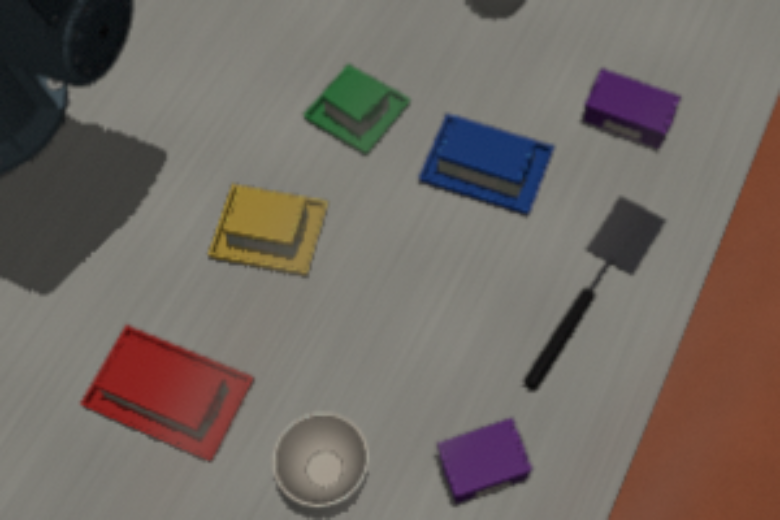

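View pics/fin_side.png

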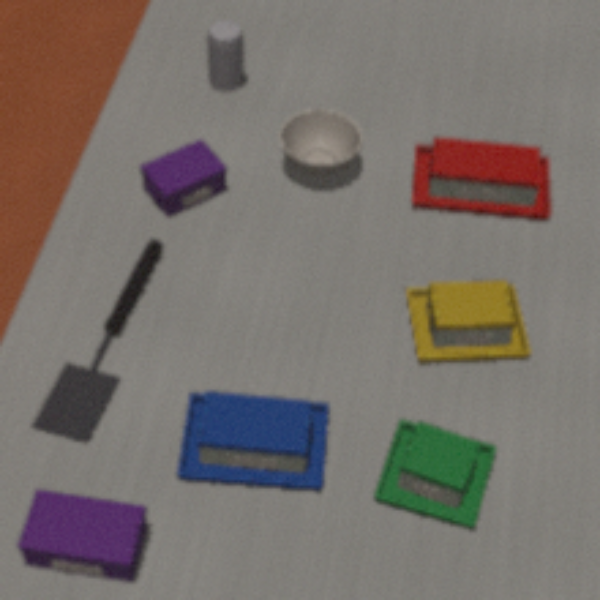

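Both views show the four tubs flat inside their matching trays. In the side crop they are at red (485,175), yellow (470,318), blue (255,435) and green (438,470). The bowl hasn't moved and the arm is clear, so I'm handing the job in.

```bash
python3 -c "
from plant import arm
print(arm.close_job())"
```

```text
the job is handed in; nothing more can be done
None
```

All four tubs rest flat in the trays matching their lids, placed in order from the top of the stack (green, yellow, blue, red) in about 59 s of the 125 s allowed, and the job is handed in.

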